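# Unlock the index plunger and take out the sample carrier

### The arm

A 6-joint arm with a two-finger parallel gripper is mounted at the origin on a cart in front of the work surface, level with it; the furniture and walls round the work are solid. World frame = base frame: x ahead of the robot, y to its left, z up, the work surface at z = 0. Lengths are in m, angles in rad, forces in N, time in s.
With the tool pointing down it reaches from about 0.3 to 0.875 m from the base axis. Payload 4.2 kg.
Tool frame: the origin (TCP) lies on the centre line of the jaws, within the pads' length; the fingertips stand 8 mm ahead of it and the grasp point (between the pads) lies 11 mm behind it; z points along the fingers, y is the line along which they close (so a half turn about z gives the same grasp; the last joint's range is limited). The gripper opens to 85 mm and grips with 20 to 120 N. Pads are 22 mm wide; open, the fingers measure 114 mm over their backs; the gripper's body (76 mm by 85 mm) begins 54 mm behind the grasp point. The pads swing forward as they close: fully open they stand 13 mm farther back than shut.
Start: joints at [-0.02, 0.32, 1.565, -0, 1.257, -0.02], TCP at [0.575, 0, 0.239] pointing down, gripper open.
Joint ranges: [-3.11, 3.11], [-0.84, 2.01], [0.21, 2.61], [-1.34, 4.49], [0.05, 2.63], [-2.56, 2.56]. Speed limits (rad/s): [2.57, 2.57, 3.14, 3.14, 3.14, 3.14].

### API

Orientations are given as a unit quaternion [x, y, z, w].
In Python, from rig import robot gives the robot as it stands.
- The arm moves only by the shell command python3 -m inch 'ROWS' [OPENING] [FORCE]. ROWS is JSON, a list of rows, each a list of 4 numbers: the shift along the tool's x, y, z in mm, then the turn about the tool's z in rad. A call has 1 to 20 rows; each row shifts and turns the commanded pose from where the row before left it, along the tool's axes as they then stand; what a row does not reach is not made up. A row lasts 1/10 s, in which the tool goes at most 50 mm and 8.59 degrees, less where a joint would pass 70% of its speed; a pose out of reach is approached as far as the arm can. A call is refused whole if a number of a shift passes 50 or a number of a turn 0.15, either way. A call with a gripper value outside its range is refused whole. OPENING is the finger opening in mm, from 0 to 85.4, set as the call begins (- or left out, the last holds). The fingers move at their own pace and stop on an object; FORCE is the grip in N (left out, the last holds). Time passes only in rows, so rows that do not move let the fingers close. It gives the time, the measured TCP pose, the force, the opening and the grip force at its end, in the units of the state.
- robot.get_state(): the state, without advancing time (a new reading comes with each control period).
- robot.read_camera(name): name is "scene" or "side" or "wrist"; returns the picture (400x640x3 uint8, red, green, blue); there is no depth.
- robot.camera_params(name): a dict with "intrinsics" (3x3 intrinsics, pixels), "world_to_cam" (4x4, takes a point from world to camera coordinates); the wrist camera has in their place "hand_eye" (4x4, takes a point from camera to tool coordinates, whose origin is the TCP and whose axes are the flange's). Camera axes: x right, y down, z forward; pixel columns grow to the right and rows downward; lengths in m; the calibration is good to about 2 mm. A picture is of the moment at which its call begins: read the wrist's pose just before it. camera_params takes no time and is no camera call.
- robot.finish_job(): hands the job in; it is judged then, once.
The state is a dict: "time_s": time; "qpos": joint angles; "joint_velocities": joint speeds; "joint_torque": joint torques, N m; "eef_pos": TCP position; "eef_rot": TCP orientation; "force": force on the tool from outside, world axes, zero at the start; "wrist_torque": the same for the moment, N m; "width": finger opening in m; "grip_force": force on a finger pad.
Only numpy, scipy, OpenCV 4.12 (cv2) and the standard library are available. Lean on these libraries where they do the work, as an engineer would, in place of code of your own. Each camera call takes 0.05 s, during which the arm holds its last target. There are 200 camera calls.

### The job

A white sample carrier is locked in its aluminium fixture by the sprung plunger with the T-handle. Pull the T-handle up and twist it clockwise (seen from above) until you have felt out the rest groove that holds it up by itself when let go; then slide the carrier straight out from under the bridge by its upright handle, and lay it flat, right side up, inside the shallow aluminium tray. Leave the plunger latched up, do not drop the carrier, and leave the bottle, mug, stapler and tape roll alone.

Things in the scene. Friction and masses are not known exactly. Their poses are not given: they have to be found in the camera images.
- fixture: Aluminium fixture fixed to the worktop, base plate 225x96 mm, its top 20 mm high. Origin on the worktop right below the vertical plunger axis; x is the way the carrier slides out (plate from x=-55 to +170 mm), z up.
- bridge (a point): Centre of the top of the fixture's bridge (46 mm high, underside 33 mm; x=-32 to +32 mm, y=-43 to +43 mm of the fixture) over the carrier's tongue: the carrier cannot be lifted before it has slid out 55 mm. Guides 34 mm high beside the tongue (gap 35 mm) reach to x=+51 mm. On the bridge stands the plunger's round housing.
- housing (a point): Centre of the top (86 mm high, thin collar to 90 mm) of the housing, 63 mm across. Hidden in it: two steep slippery ramps meet in a crest with one V groove, 43 to 77 deg clockwise from the fixture's x axis, different each time. Crest is passed at lifts over 18 mm; the groove holds at about 12 mm lift and catches within about 6 deg of its middle. Elsewhere the pin slips back home.
- t_handle (a point): Centre of the plunger's black T-handle bar, 64 mm long (its x axis), 14 mm wide, 16 mm tall; z up; 30 mm of free stem below. It is 116 mm above the worktop with the pin home, stroke 24 mm; the spring pulls down 7 N at home, 11 N at the top. At the start the bar is within 7 deg of the fixture's x axis. The pin (9 mm) is clear of the carrier from 9 mm lift.
- knob: The T-handle as a body that rises and turns (origin on the plunger axis 116 mm below t_handle, same axes). It turns freely until the cam is met: lifted 10 mm, the near ramp stops it 17 deg before the groove's middle (felt at 0.15 Nm). If it falls home past the cam, lift it fully and turn it back anticlockwise before trying again.
- carrier_handle (a point): Grip point of the carrier's upright handle, 55 mm above the carrier's underside: a plate 12 mm thick (x), 40 mm wide (y), top 16 mm above this point, 41 mm free below it. x is the way it slides out, z up. At the start the carrier lies on the base plate, underside 20 mm above the worktop.
- carrier: The carrier, about 0.3 kg, 188x56 mm: white body 108x56x14 mm centred below the handle, two metal sample discs fixed in it; steel tongue 32 mm wide, 10 mm thick, back to x=-135 mm, with the pin's 15 mm hole at x=-115 mm. Origin on its underside 55 mm below carrier_handle, same axes. Centre of mass 20 mm behind the handle.
- carrier_mid (a point): Middle of the carrier's whole footprint, on its underside, 41 mm behind (-x) and 55 mm below carrier_handle; same axes.
- tray: Shallow open aluminium tray fixed to the worktop, 240x116x16 mm outside, walls and floor 4 mm thick; origin at the centre of its underside, x along its length, z up.
- bottle: small dropper bottle, 34 mm wide, 102 mm tall; origin at the centre of its underside; a bystander, to be left alone.
- mug: white mug, 82x114x91 mm; origin at the centre of its underside; a bystander, to be left alone.
- stapler: red and black stapler, 36x128x65 mm; origin at the centre of its underside; a bystander, to be left alone.
- tape_roll: roll of tape lying flat, 100x100x18 mm; origin at the centre of its underside; a bystander, to be left alone.

How it is judged:
On the way, in this order (a step that is already met when the one before it is completed fails the run):
1. the plunger is latched up in its rest groove, touched by nothing, with the carrier still in place (z of t_handle in the frame of fixture above 0.124 m and contact force between each of the fingers, the arm and knob below 0.2 N and x of carrier_handle in the frame of fixture below 0.13 m), for 0.4 s.
2. the carrier has been slid out from under the bridge, the plunger still latched up (z of t_handle in the frame of fixture above 0.124 m and x of carrier_handle in the frame of fixture above 0.168 m), for 0.1 s.
At the end, for the whole second after the job is handed in: The carrier lies flat (within 4 deg), right side up and at rest on the floor of the tray (underside within 5 mm of the tray's floor, middle within 40 mm of the tray's middle along and across), let go; the plunger is still latched up, its T-handle at least 8 mm above its home height (z of t_handle in the frame of fixture above 0.124 m and x of carrier_mid in the frame of tray between -0.04 and 0.04 m and y of carrier_mid in the frame of tray between -0.04 and 0.04 m and z of carrier_mid in the frame of tray between 0 and 0.009 m and angle between carrier_mid's own z axis and vertical below 0.07 rad and linear speed of carrier below 0.02 m/s); the robot touches nothing.
It fails at once if the bottle is pushed more than 30 mm or tipped over (distance of bottle from where it was at the start of the episode above 0.03 m or angle between bottle's own z axis and vertical above 0.5 rad).
It fails at once if the mug is pushed more than 30 mm or tipped over (distance of mug from where it was at the start of the episode above 0.03 m or angle between mug's own z axis and vertical above 0.5 rad).
It fails at once if the stapler is pushed more than 30 mm or tipped over (distance of stapler from where it was at the start of the episode above 0.03 m or angle between stapler's own z axis and vertical above 0.5 rad).
It fails at once if the tape_roll is pushed more than 30 mm or tipped over (distance of tape_roll from where it was at the start of the episode above 0.03 m or angle between tape_roll's own z axis and vertical above 0.5 rad).
It fails at once if the carrier is dropped (falls faster than 0.7 m/s with nothing holding it) (linear speed of carrier above 0.7 m/s and contact force between anything else and carrier below 0.1 N).
It also fails if it takes over 72 s, if anything falls off the work surface, if the arm or the gripper's body presses on something with over 40 N, if the wrist force passes 120 N, or if a joint passes its speed limit or range.

## Working session

There is one attempt and no reset: what is moved stays moved. The work goes in short steps, Python scripts to look and compute and a shell command to move; the robot and the scene stay as the last step left them, time stands still between calls to the robot, and variables do not carry over. Pictures are saved under pics/ and viewed, at most 10 in all, crops included, and the job is handed in when it is done.

```bash
ls; mkdir -p pics
python3 - <<'E'
from rig import robot
import cv2,numpy as np
s=robot.get_state();print({k:np.round(v,3).tolist() for k,v in s.items()})
ims=[]
for n in ["scene","side","wrist"]:
    im=robot.read_camera(n);cv2.imwrite(f"pics/{n}0.png",im[:,:,::-1]);p=robot.camera_params(n)
    print(n,{k:np.round(v,4).tolist() for k,v in p.items()})
E
```

```text
pics
{'time_s': 0.0, 'qpos': [-0.02, 0.32, 1.566, -0.0, 1.257, -0.02], 'joint_velocities': [-0.001, -0.0, -0.001, -0.003, 0.003, 0.0], 'joint_torque': [0.001, -41.553, -23.416, -0.0, 0.008, 0.0], 'eef_pos': [0.575, 0.0, 0.238], 'eef_rot': [0.707, 0.707, -0.001, -0.001], 'force': [0.073, 0.34, -0.987], 'wrist_torque': [0.012, 0.002, 0.008], 'grip_force': 0.0, 'width': 0.085}
scene {'intrinsics': [[439.79, 0.0, 326.386], [0.0, 439.79, 200.2806], [0.0, 0.0, 1.0]], 'world_to_cam': [[0.6932, -0.7207, 0.009, -0.3256], [-0.3725, -0.369, -0.8515, 0.3481], [0.617, 0.5869, -0.5243, 0.5808], [0.0, 0.0, 0.0, 1.0]]}
side {'intrinsics': [[425.6593, 0.0, 323.1489], [0.0, 425.6593, 208.3264], [0.0, 0.0, 1.0]], 'world_to_cam': [[-0.9994, 0.0351, 0.0007, 0.557], [0.0225, 0.6555, -0.7549, -0.0098], [-0.0269, -0.7544, -0.6559, 1.1331], [0.0, 0.0, 0.0, 1.0]]}
wrist {'intrinsics': [[299.7426, 0.0, 322.8714], [0.0, 299.7426, 195.8675], [0.0, 0.0, 1.0]], 'hand_eye': [[0.0003, -0.9502, -0.3117, 0.0805], [1.0, 0.0003, -0.0001, -0.0006], [0.0002, -0.3117, 0.9502, -0.1342], [0.0, 0.0, 0.0, 1.0]]}
```

View pics/scene0.png

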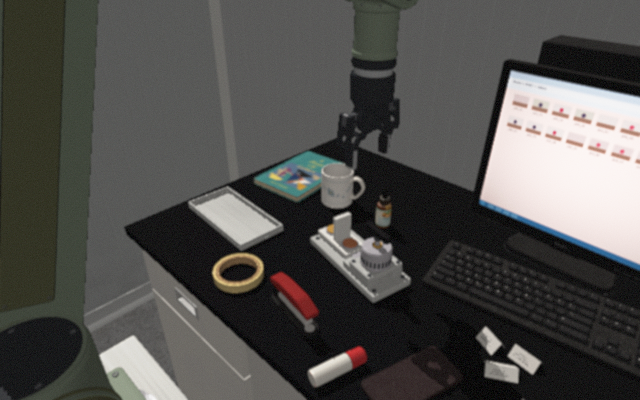

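View pics/wrist0.png

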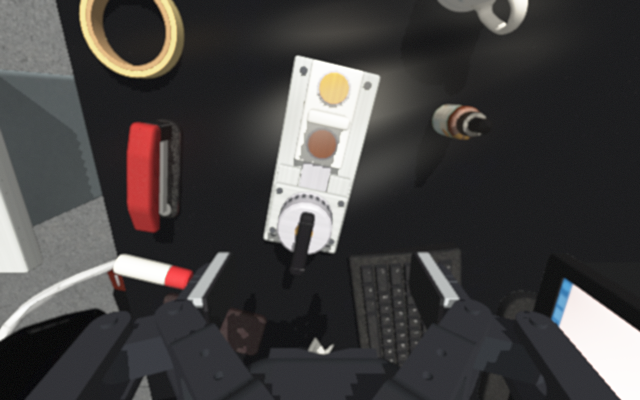

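The wrist view shows the fixture plate, with corners near (296,57), (380,75), (337,253) and (264,240). It slides out toward image-up (about world +y). The black T-bar runs from (309,213) to (300,270). In the scene view, the tray corners are about (188,203), (228,187), (283,230) and (240,246).

```bash
cat > h.py <<'E'
from rig import robot
import cv2,numpy as np
from scipy.spatial.transform import Rotation as R
def cam(n,s=None):
    p=robot.camera_params(n);K=np.array(p["intrinsics"])
    if n=="wrist":
        s=s or robot.get_state();T=np.eye(4);T[:3,:3]=R.from_quat(s["eef_rot"]).as_matrix();T[:3,3]=s["eef_pos"]
        return K,T@np.array(p["hand_eye"])
    return K,np.linalg.inv(np.array(p["world_to_cam"]))
def cast(c,px,z):
    K,T=c;px=np.atleast_2d(np.array(px,float))
    d=(T[:3,:3]@np.linalg.inv(K)@np.c_[px,np.ones(len(px))].T).T;o=T[:3,3]
    return o+d*((z-o[2])/d[:,2])[:,None]
def proj(c,P):
    K,T=c;P=np.atleast_2d(P);q=(np.linalg.inv(T)@np.c_[P,np.ones(len(P))].T)[:3];u=K@q;return (u[:2]/u[2]).T
def shot(n,f):
    s=robot.get_state();im=robot.read_camera(n)[:,:,::-1].copy();cv2.imwrite("pics/"+f,im);return im,cam(n,s),s
E
python3 - <<'E'
from h import *
np.set_printoptions(precision=4,suppress=True)
w=cam("wrist");sc=cam("scene")
c=cast(w,[(296,57),(380,75),(337,253),(264,240)],.02);print(c,np.linalg.norm(c-np.roll(c,1,0),axis=1))
print("tbar top",cast(w,[(309,213),(300,270)],.124))
print("disc",cast(w,[(334,88),(321,143)],.034))
print("handle top",cast(w,[(309,109),(348,118),(344,129),(307,121)],.091))
# tray mask in scene
im=cv2.imread("pics/scene0.png");g=cv2.cvtColor(im,cv2.COLOR_BGR2GRAY)
m=np.zeros_like(g);m[180:255,180:290]=(g[180:255,180:290]>110)*255
cs=cv2.findContours(m,0,2)[0];k=max(cs,key=cv2.contourArea);r=cv2.approxPolyDP(k,5,True)[:,0];print(r.tolist(),cv2.contourArea(k))
t=cast(sc,r,.016);print(t,np.linalg.norm(t-np.roll(t,1,0),axis=1))
E
```

```text
[[ 0.5448  0.122   0.02  ]
 [ 0.6362  0.104   0.02  ]
 [ 0.5924 -0.1147  0.02  ]
 [ 0.4971 -0.0958  0.02  ]] [0.2229 0.0932 0.223  0.0972]
tbar top [[ 0.5615 -0.0172  0.124 ]
 [ 0.5521 -0.0754  0.124 ]]
disc [[0.5856 0.0902 0.034 ]
 [0.5716 0.0319 0.034 ]]
handle top [[0.5613 0.0707 0.091 ]
 [0.5967 0.0628 0.091 ]
 [0.5933 0.053  0.091 ]
 [0.5593 0.0601 0.091 ]]
[[189, 201], [239, 245], [281, 226], [228, 187], [204, 196], [224, 188], [232, 194], [196, 205]] 2462.5
[[0.4417 0.4555 0.016 ]
 [0.4205 0.2174 0.016 ]
 [0.5323 0.2069 0.016 ]
 [0.5526 0.4445 0.016 ]
 [0.4819 0.4497 0.016 ]
 [0.542  0.4476 0.016 ]
 [0.5385 0.4069 0.016 ]
 [0.4438 0.4264 0.016 ]] [0.0291 0.239  0.1124 0.2385 0.0709 0.0602 0.0408 0.0967]
```

View pics/side0.png

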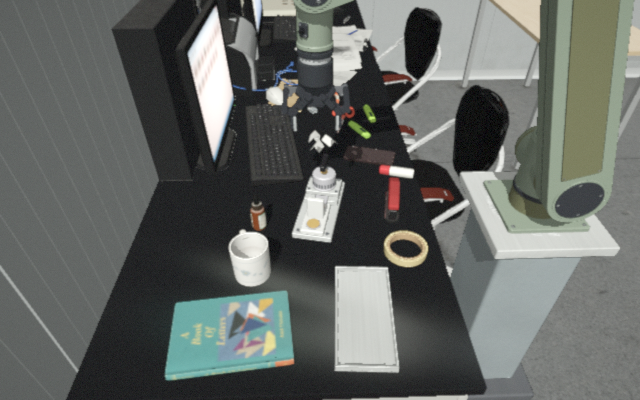

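The geometry matches the given sizes: plate 223x95, tray 239x112. The side view confirms the layout, with the path from fixture to tray clear of the mug and tape roll. Next I go above the T-handle.

```bash
python3 -m inch '[[-17,-7,15,0],[-17,-6,15,0],[-15,-6,15,0],[0,0,0,0.08],[0,0,0,0.08],[0,0,0,0],[0,0,0,0],[0,0,0,0]]' 60
python3 - <<'E'
from h import *
im,c,s=shot("wrist","w1.png");print(s["eef_pos"],s["eef_rot"])
E
```

```text
time_s: 0.95
eef_pos: [0.556, -0.0489, 0.1943]
eef_rot: [0.761, 0.649, 0.0, 0.0]
force: [-0.0, -0.4, -0.5]
width: 0.0603
grip_force: 0.0
[ 0.55602687 -0.04888042  0.19433592] [7.60925968e-01 6.48838709e-01 2.72177814e-05 2.45062095e-05]
```

View pics/w1.png

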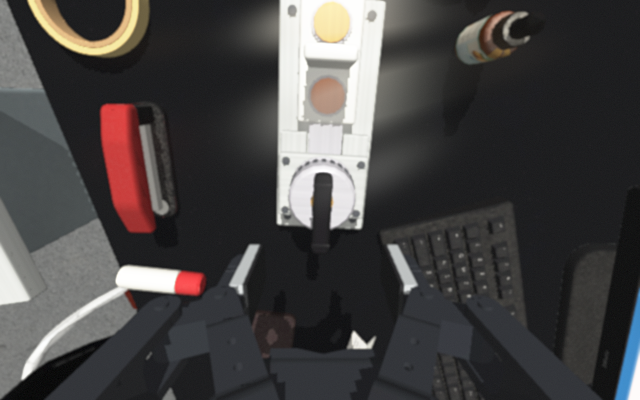

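The bar runs from about (323,173) to (320,250), almost parallel to the tool x axis. The housing circle is centred near (321,195).

Run:
```python
from h import *
np.set_printoptions(precision=4,suppress=True)
c=cam("wrist");s=robot.get_state();Rm=R.from_quat(s["eef_rot"]).as_matrix();t=lambda P:(P-np.array(s["eef_pos"]))@Rm*1000
print("bar",t(cast(c,[(323,173),(320,250)],.124)))
print("housing ctr/edges",t(cast(c,[(322,193),(289,193),(355,193)],.086)))
e=t(cast(c,[(279,226),(363,229),(278,10),(384,10)],.02));print("plate",e)
im=cv2.imread("pics/w1.png",0)
for r in (165,173,180,190,205,220,240,250,255): print(r,im[r,308:336].tolist())
```

```text
bar [[ 30.1569  -0.6066  70.369 ]
 [-30.2133  -2.8721  70.3664]]
housing ctr/edges [[  3.3842  -1.4399 108.3678]
 [  3.3752 -29.4609 108.3629]
 [  3.3932  26.5804 108.3728]]
plate [[-56.384  -49.8593 174.3572]
 [-60.0232  44.4143 174.3736]
 [155.2761 -41.1624 174.3663]
 [155.3007  54.2734 174.3831]]
165 [166, 181, 189, 192, 198, 202, 206, 208, 208, 210, 212, 215, 217, 219, 222, 223, 223, 219, 215, 211, 207, 203, 201, 199, 196, 194, 194, 194]
173 [244, 244, 244, 242, 240, 237, 229, 191, 142, 113, 92, 74, 65, 65, 62, 63, 69, 74, 82, 95, 120, 152, 192, 230, 242, 245, 246, 246]
180 [231, 231, 231, 232, 226, 178, 106, 53, 48, 51, 55, 58, 57, 59, 59, 59, 59, 59, 61, 61, 62, 61, 59, 71, 130, 197, 228, 230]
190 [230, 231, 231, 232, 222, 166, 93, 54, 52, 55, 58, 59, 59, 60, 61, 61, 60, 62, 61, 61, 62, 61, 61, 96, 162, 214, 230, 230]
205 [226, 226, 209, 164, 106, 61, 46, 47, 51, 51, 52, 54, 51, 53, 52, 51, 53, 51, 53, 51, 50, 49, 77, 136, 193, 224, 229, 229]
220 [225, 208, 169, 129, 91, 53, 36, 38, 41, 40, 41, 41, 42, 42, 42, 41, 42, 41, 41, 37, 37, 67, 135, 200, 228, 230, 229, 229]
240 [20, 19, 20, 23, 28, 34, 36, 37, 38, 38, 39, 38, 39, 39, 37, 38, 39, 39, 36, 36, 26, 24, 18, 17, 21, 19, 19, 19]
250 [21, 17, 17, 22, 27, 32, 37, 36, 39, 37, 38, 38, 38, 36, 37, 38, 39, 36, 35, 32, 28, 26, 24, 29, 27, 28, 30, 29]
255 [19, 18, 19, 20, 17, 20, 19, 18, 18, 20, 23, 28, 29, 31, 30, 30, 27, 29, 31, 28, 28, 29, 28, 29, 29, 29, 29, 29]
```

```bash
python3 -m inch '[[0,-1.5,10,0.037],[0,0,20,0],[0,0,20,0],[0,0,20,0],[0,0,10,0],[0,0,7,0],[0,0,0,0],[0,0,0,0],[0,0,0,0]]' && python3 -m inch '[[0,0,0,0],[0,0,0,0],[0,0,0,0],[0,0,0,0],[0,0,0,0],[0,0,0,0],[0,0,0,0],[0,0,0,0]]' 0 60; python3 -c "
from rig import robot
print(robot.get_state()['wrist_torque'])"
```

```text
time_s: 1.9
eef_pos: [0.5552, -0.0488, 0.1083]
eef_rot: [0.773, 0.634, 0.001, 0.001]
force: [-0.1, 0.7, 0.3]
width: 0.0601
grip_force: 0.0
time_s: 2.7
eef_pos: [0.555, -0.0488, 0.1078]
eef_rot: [0.773, 0.634, 0.0, 0.0]
force: [0.4, 0.1, 5.5]
width: 0.0128
grip_force: 61.7
[-0.06902219 -0.04747549  0.01755012]
```

Gripped. Lifting 10 mm.

```bash
cat > st.py <<'E'
from h import *
s=robot.get_state();q=s["eef_rot"];hd=np.degrees(R.from_quat(q).as_matrix()[:2,0]@np.array([[1],[0]])) 
m=R.from_quat(q).as_matrix();print("t",round(s["time_s"],2),"pos",np.round(np.array(s["eef_pos"])*1000,1),"hd %.2f"%np.degrees(np.arctan2(m[1,0],m[0,0])),"F",np.round(s["force"],1),"M",np.round(s["wrist_torque"],3),"w",round(s["width"],4),"g",round(s["grip_force"],1))
E
python3 -m inch '[[0,0,-3,0],[0,0,-3,0],[0,0,-4,0],[0,0,0,0],[0,0,0,0]]' >/dev/null; python3 st.py
python3 -m inch '[[0,0,0,0.05],[0,0,0,0.05],[0,0,0,0.05],[0,0,0,0.05],[0,0,0,0],[0,0,0,0]]' >/dev/null; python3 st.py
```

```text
t 3.2 pos [554.7 -48.8 116.7] hd 78.71 F [ 5.5 -0.8 -9.5] M [-0.148 -0.928  0.013] w 0.0124 g 59.9
t 3.8 pos [555.3 -49.  117. ] hd 67.26 F [ 7.  -1.7 -9.5] M [-0.262 -1.058  0.031] w 0.0131 g 59.9
```

```bash
python3 -m inch '[[0.5,1,-0.8,0],[0,0,0,0.04],[0,0,0,0.04],[0,0,0,0.04],[0,0,0,0],[0,0,0,0]]' >/dev/null; python3 st.py
python3 -m inch '[[0,0,0,0.03],[0,0,0,0.03],[0,0,0,0],[0,0,0,0]]' >/dev/null; python3 st.py
python3 -m inch '[[0,0,0,0.03],[0,0,0,0.03],[0,0,0,0],[0,0,0,0]]' >/dev/null; python3 st.py
```

```text
t 4.4 pos [555.8 -49.1 117.6] hd 60.39 F [ 4.7 -1.8 -9.1] M [-0.375 -0.871  0.035] w 0.0133 g 59.9
t 4.8 pos [556.  -49.2 117.6] hd 56.96 F [  6.7  -2.4 -10. ] M [-0.463 -0.897  0.032] w 0.013 g 59.9
t 5.2 pos [556.1 -49.3 117.7] hd 53.52 F [  5.9  -2.8 -10.1] M [-0.502 -0.953  0.051] w 0.0126 g 59.9
```

```bash
python3 -m inch '[[0,0,0,0.03],[0,0,0,0],[0,0,0,0]]' >/dev/null; python3 st.py
python3 -m inch '[[0,0,0,0.03],[0,0,0,0],[0,0,0,0]]' >/dev/null; python3 st.py
python3 -m inch '[[0,0,0,0.03],[0,0,0,0],[0,0,0,0]]' >/dev/null; python3 st.py
python3 -m inch '[[0,0,0,0.03],[0,0,0,0],[0,0,0,0]]' >/dev/null; python3 st.py
```

```text
t 5.5 pos [556.2 -49.4 117.7] hd 51.80 F [ 6.  -2.6 -8.9] M [-0.463 -0.99   0.076] w 0.0129 g 59.9
t 5.8 pos [556.3 -49.4 117.7] hd 50.09 F [ 5.1 -3.2 -9.6] M [-0.532 -0.984 -0.03 ] w 0.0131 g 59.9
t 6.1 pos [556.3 -49.5 117.7] hd 48.37 F [ 5.5 -3.8 -8.8] M [-0.524 -0.962  0.054] w 0.0128 g 59.9
t 6.4 pos [556.4 -49.5 117.8] hd 46.65 F [ 6.2 -2.9 -8. ] M [-0.533 -1.024  0.026] w 0.0131 g 59.9
```

```bash
python3 -m inch '[[0,0,0,0.03],[0,0,0,0],[0,0,0,0]]' >/dev/null; python3 st.py
python3 -m inch '[[0,0,0,0.03],[0,0,0,0],[0,0,0,0]]' >/dev/null; python3 st.py
python3 -m inch '[[0,0,0,0.03],[0,0,0,0],[0,0,0,0]]' >/dev/null; python3 st.py
```

```text
t 6.7 pos [556.5 -49.6 117.8] hd 44.94 F [ 6.5 -3.7 -8.9] M [-0.59  -1.058  0.034] w 0.0131 g 59.9
t 7.0 pos [556.6 -49.7 117.8] hd 43.22 F [ 5.8 -4.3 -9. ] M [-0.648 -1.025 -0.014] w 0.0128 g 59.9
t 7.3 pos [556.7 -49.8 117.8] hd 41.51 F [  7.7  -3.6 -10. ] M [-0.676 -1.06   0.068] w 0.0124 g 59.8
```

```bash
python3 -m inch '[[0,0,0,0.03],[0,0,0,0],[0,0,0,0]]' >/dev/null; python3 st.py
```

```text
t 7.6 pos [556.7 -49.9 117.8] hd 39.83 F [ 6.5 -5.1 -9.4] M [-0.75  -1.117  0.226] w 0.013 g 59.9
```

```bash
python3 -m inch '[[0,0,0,0],[0,0,0,0]]' >/dev/null; python3 st.py; python3 -m inch '[[0,0,0,0.015],[0,0,0,0],[0,0,0,0]]' >/dev/null; python3 st.py
```

```text
t 7.8 pos [556.7 -49.9 117.8] hd 39.83 F [  7.2  -4.9 -11.3] M [-0.761 -1.125  0.236] w 0.0125 g 59.9
t 8.1 pos [556.8 -49.9 117.8] hd 38.99 F [ 7.3 -5.2 -9.7] M [-0.725 -1.154  0.303] w 0.0129 g 60.1
```

The near ramp is felt at about heading 40.5°, so the groove middle is near 23.5°. I lift to about 21 mm and then turn on.

```bash
python3 -m inch '[[0,1.2,-3,0],[0,0,-4,0],[0,0,-4,0],[0,0,0,0],[0,0,0,0]]' >/dev/null; python3 st.py; python3 -m inch '[[0,0,0,0.06],[0,0,0,0.06],[0,0,0,0.06],[0,0,0,0.06],[0,0,0,0.03],[0,0,0,0],[0,0,0,0]]' >/dev/null; python3 st.py
```

```text
t 8.6 pos [556.8 -50.1 128.5] hd 38.91 F [  6.6  -1.8 -11.2] M [-0.436 -1.092  0.037] w 0.0125 g 59.7
t 9.3 pos [557.2 -50.7 128.5] hd 23.45 F [  8.1  -4.1 -11.4] M [-0.721 -1.153 -0.042] w 0.0127 g 59.7
```

```bash
python3 -m inch '[[0,0,3,0],[0,0,3,0],[0,0,0,0],[0,0,0,0]]' >/dev/null; python3 st.py; python3 -m inch '[[0,0,1.5,0],[0,0,0,0],[0,0,0,0]]' >/dev/null; python3 st.py;python3 -m inch '[[0,0,1.5,0],[0,0,0,0],[0,0,0,0]]' >/dev/null; python3 st.py
```

```text
t 9.7 pos [557.2 -50.8 122.6] hd 23.45 F [ 6.9 -4.  -9.5] M [-0.688 -1.026 -0.021] w 0.0131 g 59.9
t 10.0 pos [557.3 -50.8 121.3] hd 23.45 F [ 5.7 -4.2 -8.4] M [-0.673 -1.039  0.006] w 0.0128 g 60.0
t 10.3 pos [557.4 -50.8 120.7] hd 23.44 F [ 5.4 -4.4 -3.9] M [-0.672 -0.787  0.046] w 0.0132 g 60.8
```

The load dropped with no twist, so the pin is seating in the groove. Settling, then letting go.

```bash
python3 -m inch '[[0,0,0.7,0],[0,0,0,0],[0,0,0,0]]' >/dev/null; python3 st.py; python3 -m inch '[[0,0,0,0],[0,0,0,0],[0,0,0,0],[0,0,0,0],[0,0,0,0],[0,0,0,0],[0,0,0,0],[0,0,0,0],[0,0,0,0],[0,0,0,0]]' 50 >/dev/null; python3 st.py; python3 -c "
from h import *
shot('wrist','w2.png')"
```

```text
t 10.6 pos [557.4 -50.8 120.5] hd 23.44 F [ 3.7 -5.8 -1.6] M [-0.734 -0.681 -0.001] w 0.013 g 61.1
t 11.6 pos [556.4 -49.6 119.4] hd 23.42 F [ 0.1 -0.1 -0.2] M [-0.003  0.054  0.011] w 0.0495 g 0.0
```

View pics/w2.png

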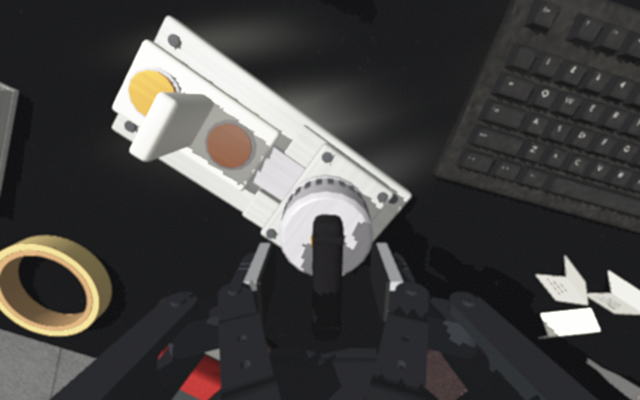

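The bar sits free between the open fingers, parallel to them, and still looks high. I check its height and the obstacle positions next.

```bash
python3 - <<'E'
from h import *
np.set_printoptions(precision=4,suppress=True)
s=robot.get_state();c=cam("wrist");m=R.from_quat(s["eef_rot"]).as_matrix();p=np.array(s["eef_pos"])
for z in (.124,.136): print("bar end px at top z",z,proj(c,np.r_[(p+m[:,0]*.032)[:2],z]))
print("handle top mid (rough)",cast(c,[(152,127)],.091), "edge px", cast(c,[(167,97),(137,157)],.091))
sd=cam("side");print("mug base",cast(sd,[(252,280),(233,275),(271,272)],0),"tape",cast(sd,[(406,248)],.018),"bottle",cast(sd,[(258,227)],0))
print("tray side view",cast(sd,[(337,267),(388,267),(398,368),(336,364)],.016))
E
python3 -m inch '[[0,0,-15,0],[0,0,-20,0],[0,0,-20,0],[0,0,-20,0],[0,0,-15,0],[0,0,0,0],[0,0,0,0]]' >/dev/null; python3 st.py
```

```text
bar end px at top z 0.124 [[324.1962 206.5059]]
bar end px at top z 0.136 [[324.2953 216.3304]]
handle top mid (rough) [[0.5795 0.06   0.091 ]] edge px [[0.5975 0.0565 0.091 ]
 [0.5603 0.0638 0.091 ]]
mug base [[0.7226 0.2315 0.    ]
 [0.7662 0.2157 0.    ]
 [0.682  0.2099 0.    ]] tape [[0.3707 0.1635 0.018 ]] bottle [[0.723  0.0617 0.    ]]
tray side view [[0.5341 0.2142 0.016 ]
 [0.4207 0.2181 0.016 ]
 [0.4386 0.4569 0.016 ]
 [0.5497 0.4453 0.016 ]]
t 12.35 pos [556.2 -49.6 209.1] hd 23.42 F [-0.5  0.1 -0.1] M [0.016 0.018 0.004] w 0.0504 g 0.0
```

```bash
python3 -m inch '[[15,-22,0,0],[17,-24,0,0],[17,-24,0,0],[16,-24,0,0],[0,0,0,0.122],[0,0,0,0.122],[0,0,0,0.122],[0,0,0,0.122],[0,0,20,0.122],[0,0,15,0],[0,0,0,0],[0,0,0,0]]' >/dev/null; python3 st.py; python3 -c "
from h import *
shot('wrist','w3.png')"
```

```text
t 13.55 pos [578.3  62.4 173.6] hd -11.52 F [-0.2  0.1  0.1] M [0.016 0.009 0.06 ] w 0.0497 g 0.0
```

View pics/w3.png

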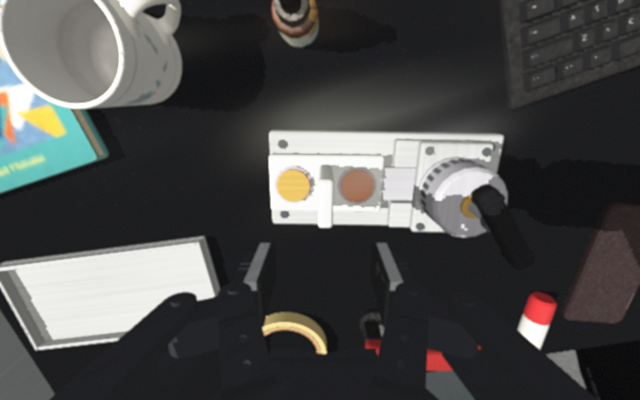

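The handle top is a white strip, columns 319-331 and rows ~168-227, seen between the fingers. The plate edges are level in the image, so the yaw is right.

Run:
```python
from h import *
np.set_printoptions(precision=1,suppress=True)
c=cam("wrist");s=robot.get_state();m=R.from_quat(s["eef_rot"]).as_matrix();t=lambda P:(P-np.array(s["eef_pos"]))@m*1000
print(t(cast(c,[(319,227),(332,227),(319,183),(331,183)],.091)))
im=cv2.imread("pics/w3.png",0)
for r in (180,200,215): print(r,im[r,312:340].tolist())
print(im[160:235,325].tolist())
print("plate",t(cast(c,[(269,133),(502,137),(272,224)],.02)))
```

```text
[[-18.   -3.4  83.4]
 [-18.    6.9  83.4]
 [ 18.1  -3.2  83.4]
 [ 18.1   5.8  83.4]]
180 [146, 165, 211, 245, 253, 251, 245, 236, 235, 234, 232, 230, 228, 227, 226, 225, 224, 219, 203, 176, 157, 156, 166, 174, 175, 171, 158, 145]
200 [251, 251, 251, 251, 251, 250, 250, 252, 253, 253, 253, 252, 252, 251, 251, 250, 250, 249, 243, 222, 185, 164, 166, 170, 172, 172, 171, 171]
215 [234, 233, 234, 233, 233, 238, 250, 253, 253, 253, 252, 252, 251, 251, 251, 250, 250, 248, 237, 207, 182, 210, 230, 234, 234, 233, 233, 233]
[252, 252, 253, 249, 219, 164, 146, 147, 148, 147, 149, 148, 149, 151, 150, 152, 151, 152, 158, 189, 227, 243, 249, 251, 252, 252, 252, 252, 252, 252, 252, 252, 252, 252, 252, 252, 252, 252, 252, 252, 251, 251, 251, 251, 251, 251, 251, 251, 251, 251, 251, 251, 251, 251, 251, 251, 251, 251, 251, 251, 251, 251, 251, 251, 251, 253, 249, 200, 111, 46, 26, 30, 33, 32, 30]
plate [[ 47.3 -51.4 154.4]
 [ 43.6 170.1 154.4]
 [-46.5 -53.6 154.4]]
```

```bash
python3 -m inch '[[0,1.5,20,0],[0,0,25,0],[0,0,25,0],[0,0,20,0],[0,0,12,0],[0,0,5,0],[0,0,0,0],[0,0,0,0]]' >/dev/null; python3 st.py;  python3 -m inch '[[0,0,0,0],[0,0,0,0],[0,0,0,0],[0,0,0,0],[0,0,0,0],[0,0,0,0],[0,0,0,0]]' 0 60 >/dev/null; python3 st.py
```

```text
t 14.4 pos [579.2  61.1  68.5] hd -11.52 F [-0.1 -0.3 -0.2] M [ 0.016  0.066 -0.037] w 0.0499 g 0.0
t 15.1 pos [578.7  60.9  68.2] hd -11.54 F [-0.3 -1.   5.2] M [-0.178  0.213 -0.159] w 0.0112 g 59.6
```

```bash
python3 -m inch '[[0,0,-0.6,0],[0,-3,0,0],[0,-6,0,0],[0,-6,0,0],[0,0,0,0]]' >/dev/null; python3 st.py
```

```text
t 15.6 pos [581.7  76.1  68.2] hd -11.49 F [-0.6 -0.9  3.8] M [-0.249  0.023 -0.051] w 0.011 g 59.6
```

Sliding freely (15 mm so far, ~1 N). Continuing to about 66 mm.

```bash
python3 -m inch '[[0,-8,0,0],[0,-10,0,0],[0,-10,0,0],[0,-10,0,0],[0,-8,0,0],[0,-5,0,0],[0,0,0,0],[0,0,0,0],[0,0,0,0]]' >/dev/null; python3 st.py; python3 -c "
from h import *
shot('wrist','w4.png')"
```

```text
t 16.5 pos [591.6 126.2  68.2] hd -11.51 F [-1.3 -1.9  4.7] M [-0.481  0.116 -0.033] w 0.0113 g 61.3
```

View pics/w4.png

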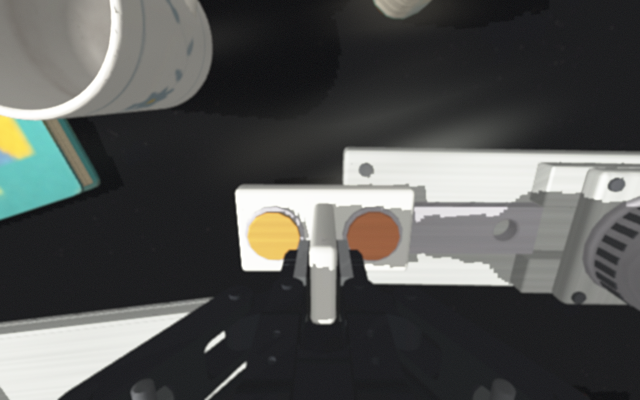

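The carrier is out by 66 mm. The tongue is clear of the bridge and the hole is visible at (505,230). Now lifting and carrying it to the tray.

```bash
python3 -m inch '[[0,0,-4,0],[0,0,-8,0],[0,0,-12,0],[0,0,-14,0],[0,0,-14,0],[0,0,-8,0],[0,0,0,0]]' >/dev/null; python3 st.py;  python3 -m inch '[[-8,-12,0,0],[-14,-20,0,0],[-17,-26,0,0],[-18,-27,0,0],[-18,-27,0,-0.03],[-18,-27,0,-0.03],[-18,-26,0,-0.03],[-16,-24,0,-0.025],[-12,-20,0,0],[-9,-11,0,0],[0,0,0,0],[0,0,0,0],[0,0,0,0]]' >/dev/null; python3 st.py; python3 -c "
from h import *
shot('side','s5.png')"
```

```text
t 17.25 pos [592.4 126.  129.7] hd -11.53 F [ 0.3  0.1 -3.5] M [ 0.056 -0.096 -0.037] w 0.0108 g 60.1
t 18.55 pos [482.  365.7 127.8] hd -4.99 F [ 0.7 -0.8 -2.8] M [ 0.054  0.005 -0.029] w 0.0114 g 60.0
```

View pics/s5.png

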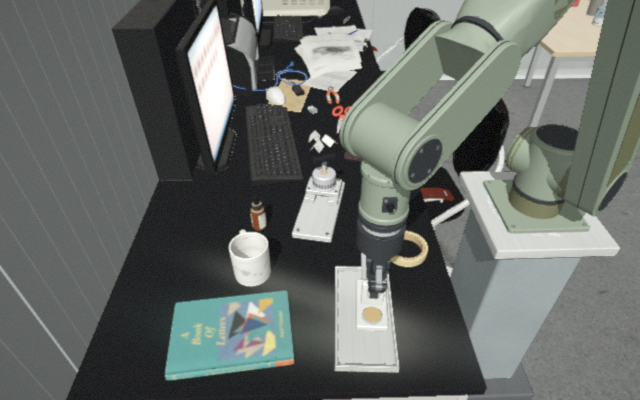

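The carrier hangs level over the tray. I correct by about 8 mm and lower it.

```bash
python3 -m inch '[[8,-7,5,0],[0,0,15,0],[0,0,18,0],[0,0,16,0],[0,0,10,0],[0,0,6,0],[0,0,2,0],[0,0,0,0],[0,0,0,0]]' >/dev/null; python3 st.py; python3 -m inch '[[0,0,1.5,0],[0,0,1,0],[0,0,0,0],[0,0,0,0]]' >/dev/null; python3 st.py
```

```text
t 19.5 pos [490.8 373.3  56.8] hd -4.94 F [ 0.9  0.  -3.3] M [ 0.098 -0.036  0.025] w 0.0112 g 59.9
t 19.9 pos [490.3 373.   53.6] hd -4.93 F [-0.5 -0.1 -2.5] M [ 0.042 -0.013  0.025] w 0.0108 g 60.0
```

```bash
python3 -m inch '[[0,0,0.8,0],[0,0,0.8,0],[0,0,0,0],[0,0,0,0]]' >/dev/null; python3 st.py;  python3 -m inch '[[0,0,0.5,0],[0,0,0,0],[0,0,0,0]]' >/dev/null; python3 st.py
```

```text
t 20.3 pos [490.3 373.   52.3] hd -4.93 F [-1.  -0.2  0.4] M [-0.09   0.091  0.026] w 0.0111 g 60.5
t 20.6 pos [490.3 373.   52.2] hd -4.94 F [-3.2 -0.3  5.3] M [-0.236  0.3   -0.048] w 0.0112 g 61.3
```

It's on the floor at the predicted height. I release and retreat upward.

```bash
python3 -m inch '[[0,0,-0.4,0],[0,0,0,0],[0,0,0,0],[0,0,0,0],[0,0,0,0],[0,0,0,0],[0,0,0,0]]' 40 >/dev/null; python3 st.py; python3 -m inch '[[0,0,-10,0],[0,0,-20,0],[0,0,-25,0],[0,0,-25,0],[0,0,-25,0],[0,0,-20,0],[0,0,0,0],[0,0,0,0],[0,0,0,0]]' >/dev/null; python3 st.py; python3 -c "
from h import *
a=shot('side','s6.png')[0];b=shot('scene','c6.png')[0]
v=np.hstack([a[120:400,200:480],b[150:330,160:440].repeat(1,0) if 0 else cv2.copyMakeBorder(b[150:330,160:440],0,100,0,0,cv2.BORDER_CONSTANT)])
cv2.imwrite('pics/v6.png',v)"
```

```text
t 21.3 pos [490.3 373.   51.8] hd -4.94 F [ 0.7  0.1 -0.5] M [-0.035 -0.031  0.033] w 0.0401 g 0.0
t 22.2 pos [489.6 372.5 175.7] hd -4.94 F [-0.6  0.4  0. ] M [ 0.038 -0.034 -0.026] w 0.0398 g 0.0
```

View pics/v6.png

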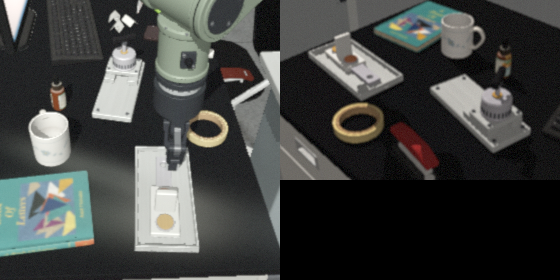

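The carrier lies flat and centred in the tray, the T-handle is still up, and the bystanders are where they were. Handing in.

```bash
python3 -c "
from rig import robot
print(robot.finish_job())"
```

```text
the job is handed in; nothing more can be done
None
```

The job is handed in (the judge gave no verdict): the carrier lies flat in the tray, the plunger looks latched up in the last pictures, and the bystanders were not touched.

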